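# Lock the water filter's twist cap

## Task

The cap of the water filter on the sink slab is on but not locked. Press it down and turn it clockwise so that its two ears drop into the collar's slots, then keep it pressed right down while you twist on clockwise to the stop, and let go so that it springs up into its lock. The filter stands loose on a smooth tray: hold it down well enough that it does not slide or swing round, keep its tap over the saucer, and leave everything else where it stands.

Things in the scene. Friction and masses are not known exactly. Their poses are not given: they have to be found in the camera images.
- filter: Loose countertop water filter, 0.5 to 0.9 kg, a white round canister 148 mm across on four hard feet (62 mm from its axis) on the smooth tray (friction about 0.4). Origin: centre of its underside; z up. Its steel tap sticks out to its -x side, to 108 mm from the axis, 24 to 58 mm up.
- collar (a point): Centre of the top face of the filter's grey collar, 104 mm above the filter's origin, axes as the filter's. The collar's flat ring lies 58 to 80 mm from the axis, 7 mm thick, with two opposite slots 26 mm wide for the cap's ears. Under the ring, clockwise from each slot, a free way of about 83 degrees ends in a lock notch (ring 4 mm thinner from below) and a firm stop.
- cap_top (a point): Centre of the flat top face of the cap, on its axis, 134 mm above the filter's origin while up; x along the bar, z up; moves with the cap. Cap: white disc 112 mm across; on its face a bar 108 long, 18 wide, 24 mm tall, to grip, or to push at its side while pressing the face beside it. Two ears, 18 mm wide, 6 mm thick, stick out under the bar's ends, 20 mm below the face, to 74 mm from the axis.
- cap_turn (a joint): Turn of the cap in the filter, rad, growing clockwise seen from above; at 0 the bar lies along the filter's x axis. Stiff (about 0.12 N m). Starts between 0.05 and 0.6. At 1.0 (plus or minus 0.05) the ears are over the slots; the lock notch is at 2.40 to 2.50, and the stop at about 2.50.
- cap_press (a joint): How far the cap is pressed down, m: 0 up, 0.021 fully down. Spring: about 8 N at 0, 18 N fully down. Off the slots the ears meet the ring at 0.004; in the slots the cap goes right down; below 0.017 it turns under the ring. Let go in the lock notch it rises to about 0.013, locked; short of it it stays at about 0.017; in the slots it springs right up.
- tray: Grey smooth tray fixed to the slab, 300 mm along its x, 200 mm along its y, 8 mm thick; origin at the centre of its underside. The filter stands on it 45 mm to its +x side with its axes along the tray's.
- saucer: White ceramic saucer, 100 mm across, 18 mm high, loose on the tray under the tap; origin at the centre of its underside.
- cup: Stainless steel cup, 72 mm across, 85 mm high, loose on the slab beside the tray on its left; origin at the centre of its underside.
- bottle: Green glass bottle with a steel twist cap, 68 mm across, 210 mm high, loose, beside the tray on its right; origin at the centre of its underside.
- jar: Glass jar with a steel lid, 84 mm across, 110 mm high, loose, to the right; origin at the centre of its underside.
- spoon: Wooden spoon, 240 mm long, lying loose in the blue crate; origin under its middle.
- crate_yellow: Yellow slatted plastic crate, 280 x 200 x 100 mm, on the slab to the left, carrying the blue one; origin at the centre of its underside.
- crate_blue: Blue slatted plastic crate of the same size on the yellow one; origin at the centre of its underside.
Not all that is in view belongs to the job. Of the things like the filter, leave any that is red; of the rest the larger one is meant.

How it is judged:
On the way, in this order (a step that is already met when the one before it is completed fails the run):
1. the ears are in the slots: the cap is pressed down past the top of the ring at the slots (value of joint cap_press above 0.009 m and value of joint cap_turn below 1.2 rad), for 0.05 s.
2. the cap is held down and turned under the ring (value of joint cap_press above 0.0155 m and value of joint cap_turn above 1.5 rad), for 0.1 s.
At the end, for the whole second after the job is handed in: The cap stands locked in its notches (turned beyond 2.35 rad and sprung up to between 10 and 15 mm down), and the filter stands upright and still on its tray, within 30 mm of where it stood each way and within 0.25 rad (14 degrees) of its heading, tap over the saucer (value of joint cap_turn above 2.35 rad and value of joint cap_press between 0.01 and 0.015 m and angle between the x axis of filter and the x axis of tray, either way round below 0.25 rad and angle between filter's own z axis and vertical below 0.05 rad and x of filter in the frame of tray between 0.015 and 0.075 m and y of filter in the frame of tray between -0.03 and 0.03 m and linear speed of filter below 0.02 m/s); the robot touches nothing.
It fails at once if the filter swings round by more than 0.35 rad (angle between the x axis of filter and the x axis of tray, either way round above 0.35 rad).
It fails at once if the filter slides more than 45 mm (distance of filter from where it was at the start of the episode above 0.045 m).
It fails at once if the filter tips by more than 0.2 rad (angle between filter's own z axis and vertical above 0.2 rad).
It fails at once if the saucer, cup, bottle, jar, spoon or a crate is moved by more than 30 mm (distance of any of saucer, cup, bottle, jar, spoon, crate_yellow, crate_blue from where it was at the start of the episode above 0.03 m).
It also fails if it takes over 43 s, if anything falls off the work surface, if the arm or the gripper's body presses on something with over 40 N, if the wrist force passes 120 N, or if a joint passes its speed limit or range.

## Robot

A 6-joint arm with a two-finger parallel gripper is mounted at the origin on the work surface. World frame = base frame: x ahead of the robot, y to its left, z up, the work surface at z = 0. Lengths are in m, angles in rad, forces in N, time in s.
With the tool pointing down it reaches from about 0.35 to 0.875 m from the base axis. Payload 4.2 kg.
Tool frame: the origin (TCP) lies midway between the tips of the shut fingers; the grasp point (between the pads) lies arm.hold_point_z behind it (arm.hold_point_z is the distance from the TCP to the grasp point, in m); x points along the fingers, y is the direction in which the jaws open and shut, and the axes are right-handed (so a half turn about x gives the same grasp; the last joint's range is limited). The gripper opens to 87 mm and grips with 3 to 60 N. Pads are 19 mm wide; open, the fingers measure 117 mm over their backs; the gripper's body (75 mm by 190 mm) begins 51 mm behind the grasp point.
Start: joints at [1.575, 0.385, 0.008, 0, -1.194, -0.259], TCP at [0.158, 0.605, 0.196] pointing down, gripper open.
Joint ranges: [-3.14, 3.14], [-1.21, 2.06], [-1.07, 1.41], [-3.16, 2.05], [-2.99, -0.16], [-3.1, 3.1]. Speed limits (rad/s): [2.79, 2.79, 3.14, 3.14, 3.14, 3.14].

## Interface

Orientations are given as a unit quaternion [x, y, z, w].
In Python, from rig import arm gives the robot as it stands.
- The arm moves only by the shell command python3 -m creep 'ROWS' [OPENING] [FORCE]. ROWS is text: rows parted by semicolons, each of 6 numbers parted by spaces: the shift along the tool's x, y, z in mm, then the turn, a rotation vector about the tool's x, y, z in degrees. A call has exactly 8 rows; each row shifts and turns the commanded pose from where the row before left it, along the tool's axes as they then stand; what a row does not reach is not made up. A row lasts 1/8 s, in which the tool goes at most 62.5 mm and 10.7 degrees, less where a joint would pass 70% of its speed; a pose out of reach is approached as far as the arm can. A call with a gripper value outside its range is refused whole. OPENING is the finger opening in mm, from 0 to 87, set as the call begins (- or left out, the last holds). The fingers move at their own pace and stop on an object; FORCE is the grip in N (left out, the last holds). Time passes only in rows, so rows that do not move let the fingers close, or fill a call up. It gives the time, the measured TCP pose, the force and the opening at its end, in the units of the state.
- arm.observe(): the state, without advancing time (a new reading comes with each control period).
- arm.snapshot(name): name is "side" or "top" or "wrist"; returns (picture, depth): 480x640x3 uint8, red, green, blue; 480x640 float32, m along the optical axis (not along the pixel's ray), 0 where there is no reading.
- arm.camera_params(name): a dict with "vertical_fov" (degrees; the focal length in pixels is half the picture's height over the tangent of half this angle, whatever the lens; pixels are square), "cx", "cy" (the principal point, pixels), "cam_to_world" (4x4, takes a point from camera to world coordinates); the wrist camera has in their place "tool_from_camera" (4x4, takes a point from camera to tool coordinates, whose origin is the TCP and whose axes are the tool frame's). Camera axes: x right, y down, z forward; pixel columns grow to the right and rows downward; lengths in m; the calibration is good to about 2 mm. The wrist camera is an equidistant fisheye: a pixel r from the principal point sees the ray r / f radians off the axis. A picture is of the moment at which its call begins: read the wrist's pose just before it. camera_params takes no time and is no camera call.
- arm.finish_job(): hands the job in, once; it reports no verdict.
Trained networks look in the newest picture that a camera, given by its name, has taken for a name from the list of things; names that differ only in an ending like _2 or _b are one class to them, and where a whole thing is asked for, a point or a joint stands for the part that bears it (a point fixed in the world has none). Each returns a list of dicts, best first, with "score" (0 to 1); they miss things now and then, are a little off and sometimes report something else, mostly with a low value. They report only what shows in the picture. A call takes as long as a camera call. They do not tell look-alikes from the thing itself.
- arm.outline_of(name, camera): "region" (480x640 bool, what is visible of it).
- arm.landmark_of(name, camera): "point" ([x, y, z] in m, in the coordinates of the camera as it stood for that picture, good to about 4 mm: a listed point, or the origin of a listed thing).
The state is a dict: "t": time; "q": joint angles; "joint_velocities": joint speeds; "joint_efforts": joint torques, N m; "ee_pos": TCP position; "orientation": TCP orientation; "force": force on the tool from outside, world axes, zero at the start; "moment": the same for the moment, N m; "grip_width": opening from 0.0 (shut) to 1.0 (fully open).
Only numpy, scipy, OpenCV 4.12 (cv2) and the standard library are available. Lean on these libraries where they do the work, as an engineer would, in place of code of your own. Each camera call takes 0.05 s, during which the arm holds its last target. There are 200 camera calls.

## Working session

There is one attempt and no reset: what is moved stays moved. The work goes in short steps, Python scripts to look and compute and a shell command to move; the robot and the scene stay as the last step left them, time stands still between calls to the robot, and variables do not carry over. Pictures are saved under pics/ and viewed, about 8 in all and at most 12, crops included, and the job is handed in when it is done.

```bash
mkdir -p pics
cat > h.py <<'E'
import numpy as np, cv2
from rig import arm
from scipy.spatial.transform import Rotation as R
def snap(n,f=None):
    s=arm.observe(); p,d=arm.snapshot(n)
    if f: cv2.imwrite('pics/'+f,p[:,:,::-1])
    return p,d,s
def T(cam,s=None):
    c=arm.camera_params(cam)
    if cam!='wrist': return np.array(c['cam_to_world'])
    M=np.eye(4); M[:3,:3]=R.from_quat(s['orientation']).as_matrix(); M[:3,3]=s['ee_pos']
    return M@np.array(c['tool_from_camera'])
def w(cam,pt,s=None): return (T(cam,s)@np.r_[pt,1])[:3]
def px(cam,pt):
    c=arm.camera_params(cam); f=240/np.tan(np.radians(c['vertical_fov']/2)); x,y,z=pt
    if cam=='wrist':
        r=np.hypot(x,y); k=f*np.arctan2(r,z)/max(r,1e-9); return c['cx']+k*x,c['cy']+k*y
    return c['cx']+f*x/z,c['cy']+f*y/z
E
python3 - <<'E'
from h import *
np.set_printoptions(precision=3,suppress=True)
for c in ['side','top']:
    p,d,s=snap(c,c+'0.png')
    for n in ['filter','collar','cap_top','saucer','tray','cup','bottle','jar']:
        for r in arm.landmark_of(n,c)[:4]: print(c,n,round(r['score'],2),w(c,r['point'],s),np.array(px(c,r['point'])))
s=arm.observe(); print(s['ee_pos'],R.from_quat(s['orientation']).as_matrix(),s['t'],s['q'],arm.hold_point_z)
E
python3 -c "
import cv2,numpy as np
a=cv2.imread('pics/side0.png');b=cv2.imread('pics/top0.png');cv2.imwrite('pics/both.png',cv2.resize(np.vstack([a,b]),(450,600)) if 0 else a)"
```

```text
side filter 0.84 [ 0.609 -0.07   0.005] [323.072 233.912]
side filter 0.84 [ 0.83  -0.159 -0.006] [246.84  207.375]
side filter 0.73 [ 0.388  0.209 -0.001] [408.179 330.235]
side collar 0.8 [0.387 0.218 0.107] [416.149 305.621]
side collar 0.78 [ 0.609 -0.068  0.112] [324.248 205.148]
side collar 0.76 [ 0.837 -0.156  0.074] [242.313 186.395]
side collar 0.5 [0.603 0.479 0.108] [303.185 408.038]
side cap_top 0.78 [0.388 0.214 0.137] [417.556 295.376]
side cap_top 0.71 [ 0.61  -0.068  0.14 ] [324.359 196.707]
side cap_top 0.6 [ 0.61  -0.07   0.113] [324.167 204.083]
side cap_top 0.58 [ 0.833 -0.157  0.094] [243.132 180.381]
side saucer 0.81 [ 0.476 -0.044  0.006] [372.846 245.156]
side tray 0.56 [ 0.567 -0.06   0.005] [338.646 237.908]
side cup 0.86 [0.583 0.109 0.001] [327.383 288.45 ]
side bottle 0.87 [ 0.657 -0.26  -0.004] [311.883 187.837]
side jar 0.87 [ 0.574 -0.483 -0.   ] [344.704 142.35 ]
top filter 0.74 [ 0.834 -0.162  0.002] [397.797 163.292]
top filter 0.57 [ 0.383  0.21  -0.002] [258.647 330.611]
top collar 0.94 [ 0.607 -0.066  0.112] [367.148 241.599]
top collar 0.7 [0.38
[... 307 characters left out ...]
 295.528]
top saucer 0.44 [ 0.608 -0.069  0.141] [369.196 239.879]
top saucer 0.38 [0.595 0.527 0.103] [127.863 245.703]
top saucer 0.21 [ 0.609 -0.068  0.01 ] [364.057 245.209]
top tray 0.71 [ 0.565 -0.063  0.001] [362.173 261.941]
top tray 0.49 [ 0.607 -0.068  0.143] [369.1   240.132]
top cup 0.77 [0.577 0.108 0.002] [297.742 257.218]
top cup 0.3 [0.596 0.526 0.101] [128.536 245.449]
top bottle 0.6 [ 0.652 -0.268  0.001] [438.186 229.725]
top jar 0.74 [ 0.576 -0.481 -0.002] [518.918 258.537]
top jar 0.37 [ 0.655 -0.262  0.002] [436.167 228.675]
[0.158 0.605 0.196] [[ 0.    -0.252 -0.968]
 [-0.    -0.968  0.252]
 [-1.     0.    -0.   ]] 0.9 [ 1.575  0.385  0.008  0.    -1.194 -0.259] 0.0187
```

View pics/side0.png

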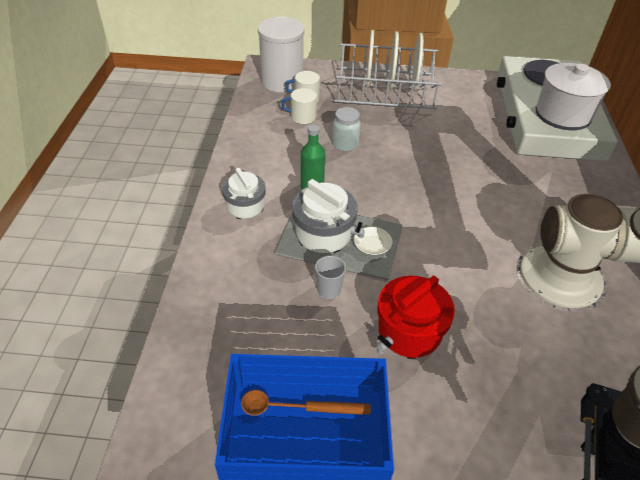

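View pics/top0.png

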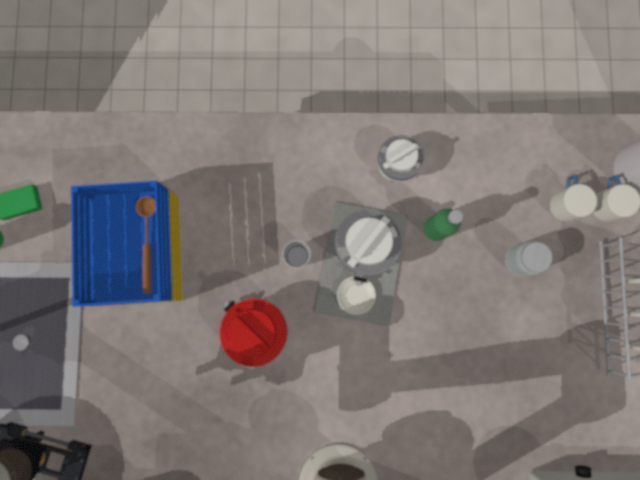

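Candidates (side / top pixel):
- Red filter: (415,313) / (253,332). To be left alone.
- Small white filter: (243,192) / (400,157). The smaller one.
- Large white filter on the tray with the saucer: (325,217) / (368,241). This is the one meant.

I'll raise the arm and travel toward it, then check close up with the wrist camera.

```bash
python3 -m creep '-55 0 0 0 0 0;-55 0 0 0 0 0;-50 0 0 0 0 0;0 36 -40 0 0 0;0 36 -40 0 0 0;0 36 -40 0 0 0;0 36 -40 0 0 0;0 36 -40 0 0 0' 50 30
python3 -m creep '0 36 -40 0 0 0;0 36 -40 0 0 0;0 36 -40 0 0 0;0 36 -40 0 0 0;0 36 -40 0 0 0;0 36 -40 5 0 0;0 36 -40 5 0 0;0 36 -40 5 0 0'
python3 - <<'E'
from h import *
np.set_printoptions(precision=4,suppress=True)
p,d,s=snap('wrist','w1.png')
print(s['t'],s['ee_pos'],s['q'],s['force'],s['moment']);print(R.from_quat(s['orientation']).as_matrix())
for n in ['filter','collar','cap_top','saucer']:
    for r in arm.landmark_of(n,'wrist')[:3]: print(n,round(r['score'],2),w('wrist',r['point'],s),np.array(px('wrist',r['point'])))
E
```

```text
t: 1.9
ee_pos: [0.3063, 0.3786, 0.3559]
orientation: [0.702, -0.089, -0.701, -0.09]
force: [-0.1, 0.7, 0.2]
grip_width: 0.575
t: 2.9
ee_pos: [0.5312, 0.0123, 0.3555]
orientation: [0.683, -0.182, -0.683, -0.182]
force: [0.4, 0.9, 1.0]
grip_width: 0.576
2.9 [0.5312 0.0123 0.3555] [ 0.3287  0.1527  0.0817 -0.     -1.4995  0.7227] [0.3887 0.9    0.9576] [ 0.1112 -0.0619  0.0021]
[[ 0.0003 -0.4964 -0.8681]
 [ 0.0001 -0.8681  0.4964]
 [-1.     -0.0003 -0.0002]]
filter 0.73 [ 0.6056 -0.0719  0.0096] [339.7013 108.2408]
collar 0.81 [0.3863 0.2073 0.1034] [245.5192 348.7508]
collar 0.74 [ 0.608  -0.0705  0.1182] [343.8832 101.1625]
cap_top 0.97 [0.3818 0.2116 0.1333] [241.3198 364.1072]
cap_top 0.69 [ 0.6056 -0.0694  0.1435] [345.9025 101.6844]
saucer 0.88 [ 0.4775 -0.0461  0.0129] [367.0795 194.0539]
```

View pics/w1.png

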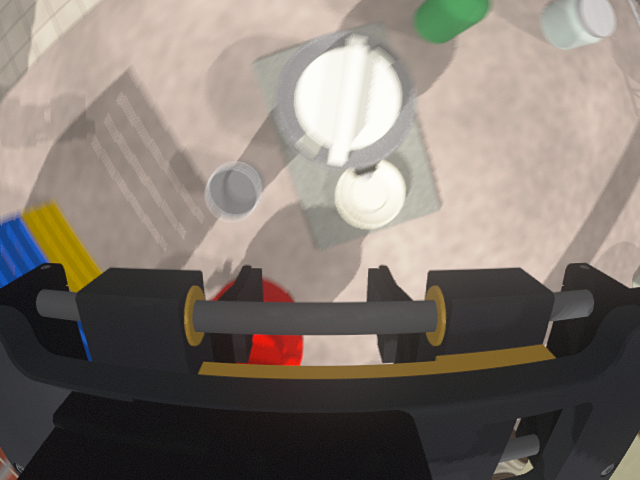

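The wrist view confirms it: large white filter with its cap at about (347,100), saucer at (370,195), bar running from (355,40) to (338,160). Next I'll measure the bar from depth.

```bash
cat >> h.py <<'E'
def cloud(cam,d,s):
    c=arm.camera_params(cam); f=240/np.tan(np.radians(c['vertical_fov']/2))
    v,u=np.nonzero(d>0); z=d[v,u]; a=u-c['cx']; b=v-c['cy']
    if cam=='wrist':
        r=np.hypot(a,b); ok=r/f<1.4; a,b,z,r=a[ok],b[ok],z[ok],r[ok]; k=np.tan(r/f)/np.maximum(r,1e-9)
    else: k=1/f
    P=np.c_[a*k*z,b*k*z,z]; M=T(cam,s); return P@M[:3,:3].T+M[:3,3]
def bar(cam,d,s,c0=(0.608,-0.069),lo=.156,hi=.18):
    P=cloud(cam,d,s); rr=np.hypot(P[:,0]-c0[0],P[:,1]-c0[1])
    B=P[(rr<.075)&(P[:,2]>lo)&(P[:,2]<hi)]; r=cv2.minAreaRect(B[:,:2].astype(np.float32)*1000)
    m=np.median(B,0); _,_,V=np.linalg.svd(B[:,:2]-B[:,:2].mean(0),full_matrices=False)
    az=np.degrees(np.arctan2(V[0,1],V[0,0])); az=(az+90)%180-90
    F=P[(rr<.05)&(P[:,2]>.11)&(P[:,2]<.15)]
    print(cam,'n',len(B),'c',B.mean(0).round(4),'rect',r,'az',round(az,1),'facez',np.median(F[:,2]) if len(F) else None)
E
python3 - <<'E'
from h import *
for c in ['wrist','top','side']:
    p,d,s=snap(c); bar(c,d,s)
print(s['t'],s['ee_pos'])
x=s['ee_pos']; M=R.from_quat(s['orientation']).as_matrix(); print(M.T@(np.array([.608,-.069,.25])-x)*1000)
E
```

```text
wrist n 1833 c [ 0.6075 -0.0687  0.1662] rect ((607.67822265625, -69.37765502929688), (18.602163314819336, 107.3644790649414), 51.86210632324219) az -38.1 facez 0.1430038991901551
top n 79 c [ 0.6402 -0.0926  0.1653] rect ((640.214111328125, -92.26940155029297), (18.385255813598633, 25.979595184326172), 45.31186294555664) az -27.1 facez 0.14133428887050492
side n 284 c [ 0.6068 -0.0628  0.1631] rect ((608.5148315429688, -66.4504165649414), (22.203384399414062, 111.35713195800781), 53.039878845214844) az -38.1 facez 0.14100061651954532
3.25 [0.53017197 0.01478979 0.35577863]
[ 105.78335806   34.62979228 -108.98490685]
```

```bash
python3 -m creep '0 12 -36 0 0 0;0 12 -36 0 0 0;0 11 -37 0 0 0;30 0 0 4 0 0;40 0 0 4.3 0 0;40 0 0 0 0 0;40 0 0 0 0 0;0 0 0 0 0 0'
python3 - <<'E'
from h import *
p,d,s=snap('wrist'); bar('wrist',d,s)
M=R.from_quat(s['orientation']).as_matrix(); print(s['t'],s['ee_pos'],s['q'],np.degrees(np.arctan2(M[1,1],M[0,1]))%360, M[2])
print(M.T@(np.array([.6077,-.0692,.146])-s['ee_pos'])*1000,s['force'])
E
```

```text
t: 4.3
ee_pos: [0.6058, -0.0692, 0.2025]
orientation: [-0.667, 0.23, 0.671, 0.228]
force: [0.1, -0.5, 0.1]
grip_width: 0.572
wrist n 4002 c [ 0.6147 -0.0755  0.1664] rect ((611.9877319335938, -73.50198364257812), (18.334266662597656, 96.66302490234375), 52.00426483154297) az -38.1 facez 0.14298115045692206
4.3 [ 0.60575716 -0.06915981  0.20252807] [ 1.51096663e-01  3.58280928e-01 -1.42648109e-02 -7.96478421e-04
 -1.20564267e+00  7.60242765e-01] 232.20023125647563 [-0.9999724   0.00484563  0.00563148]
[56.51210488 -1.43292451 -1.87806246] [ 0.11940776 -0.50402743  0.08516816]
```

```bash
python3 -m creep '15 -1.4 -1.9 0 0 0;15 0 0 0 0 0;15 0 0 0 0 0;12 0 0 0 0 0;0 0 0 0 0 0;0 0 0 0 0 0;0 0 0 0 0 0;0 0 0 0 0 0' 50 60
python3 -m creep '0 0 0 0 0 0;0 0 0 0 0 0;0 0 0 0 0 0;0 0 0 0 0 0;0 0 0 0 0 0;0 0 0 0 0 0;0 0 0 0 0 0;0 0 0 0 0 0' 10 60
python3 - <<'E'
from h import *
s=arm.observe();print(s['ee_pos'],s['force'],s['moment'],s['grip_width']*87)
E
```

```text
t: 5.35
ee_pos: [0.6106, -0.0703, 0.1491]
orientation: [0.669, -0.229, -0.668, -0.23]
force: [0.4, -0.1, -0.0]
grip_width: 0.573
t: 6.35
ee_pos: [0.6103, -0.0704, 0.1486]
orientation: [0.669, -0.23, -0.669, -0.23]
force: [-0.7, -0.0, 0.1]
grip_width: 0.118
[ 0.610333   -0.07036865  0.14855794] [-0.71142367 -0.03766337  0.0638464 ] [-0.00861751  0.01640957 -0.07039858] 10.244702393063374
```

Run:
```python
from h import *
a,d,s=snap('wrist'); b,_,_=snap('side')
print(s['grip_width']*87,s['ee_pos'])
cv2.imwrite('pics/c1.png',np.hstack([a,cv2.resize(b[150:270,250:410],(640,480))])[:,:,::-1][:, :])
im=cv2.imread('pics/c1.png'); cv2.imwrite('pics/c1.png',cv2.resize(im,(800,300)))
```

```text
10.244702393063374 [ 0.610333   -0.07036865  0.14855794]
```

View pics/c1.png

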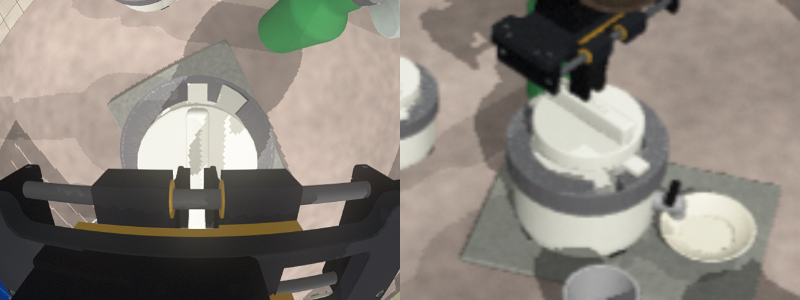

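The wrist view shows the fingers around (183,195) and (215,195), astride the bar. The opening just equals the command, so I'll command it to 0 and see whether they stop on the bar.

```bash
python3 -m creep '0 0 0 0 0 0;0 0 0 0 0 0;0 0 0 0 0 0;0 0 0 0 0 0;0 0 0 0 0 0;0 0 0 0 0 0;0 0 0 0 0 0;0 0 0 0 0 0' 0 60
python3 - <<'E'
from h import *
a,d,s=snap('wrist')
print(s['grip_width']*87,s['ee_pos'],s['force'],s['moment'])
cv2.imwrite('pics/c2.png',cv2.resize(a[220:400,200:440],None,fx=3,fy=3)[:,:,::-1])
E
```

```text
t: 7.45
ee_pos: [0.6103, -0.0704, 0.1486]
orientation: [-0.669, 0.23, 0.669, 0.23]
force: [-0.0, 0.7, 0.5]
grip_width: 0.005
0.4749728661400937 [ 0.61031606 -0.07036446  0.14855352] [-0.03656662  0.74473432  0.50267989] [0.04557887 0.01345191 0.03442548]
```

View pics/c2.png

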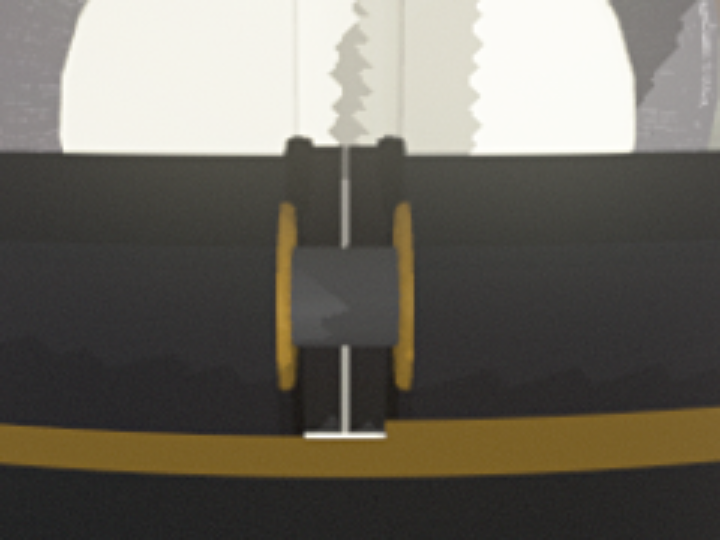

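Run:
```python
from h import *
np.set_printoptions(precision=4,suppress=True)
for c in ['wrist','side']:
    p,d,s=snap(c,c+'_b.png'); 
    P=cloud(c,d,s)
    m=np.hypot(P[:,0]-s['ee_pos'][0],P[:,1]-s['ee_pos'][1])<.04
    print(c,np.histogram(P[m,2],bins=np.arange(.13,.26,.005)))
cp=arm.camera_params('side'); print(s['ee_pos'],np.array(px('side',(np.linalg.inv(cp['cam_to_world'])@np.r_[s['ee_pos'],1])[:3])),px('side',(np.linalg.inv(cp['cam_to_world'])@np.r_[s['ee_pos']+np.array([0,0,.02]),1])[:3]))
# finger region in wrist: tool-frame points
p,d,s=snap('wrist'); M=np.array(arm.camera_params('wrist')['tool_from_camera']); P=cloud('wrist',d,s); Q=(P-s['ee_pos'])@R.from_quat(s['orientation']).as_matrix()
m=(abs(Q[:,1])<.02)&(abs(Q[:,2])<.02); print(np.histogram(Q[m,0],bins=np.arange(-.12,.03,.005))); print(M)
```

```text
wrist (array([   0,    0, 6171,    2,    0,    0,  219, 2183,    0,  113,  170,
        175,  181,  220,  219,  131,   74,    1,   89,  725,   25,   44,
         49,   29,  329]), array([0.13 , 0.135, 0.14 , 0.145, 0.15 , 0.155, 0.16 , 0.165, 0.17 ,
       0.175, 0.18 , 0.185, 0.19 , 0.195, 0.2  , 0.205, 0.21 , 0.215,
       0.22 , 0.225, 0.23 , 0.235, 0.24 , 0.245, 0.25 , 0.255]))
side (array([  0,  75, 188,  37,  42,  28,  87,  43,   4,  13,  20,  14,  20,
        13,  20,  16,  18,   7,   4,   3,   0,   0,   3,   7,  20]), array([0.13 , 0.135, 0.14 , 0.145, 0.15 , 0.155, 0.16 , 0.165, 0.17 ,
       0.175, 0.18 , 0.185, 0.19 , 0.195, 0.2  , 0.205, 0.21 , 0.215,
       0.22 , 0.225, 0.23 , 0.235, 0.24 , 0.245, 0.25 , 0.255]))
[ 0.6103 -0.0704  0.1486] [324.326  193.5749] (np.float64(324.59590737727007), np.float64(187.49802920278415))
(array([   5,   32,   27,   24,   15,   43,   68,    3,  813,    1,    7,
        104,  165,  221,  204,  176,  176,  159,   79,    2,  879,   29,
          0,    0,  264, 1210,    0,    0,    0]), array([-0.12 , -0.115, -0.11 , -0.105, -0.1  , -0.095, -0.09 , -0.085,
       -0.08 , -0.075, -0.07 , -0.065, -0.06 , -0.055, -0.05 , -0.045,
       -0.04 , -0.035, -0.03 , -0.025, -0.02 , -0.015, -0.01 , -0.005,
        0.   ,  0.005,  0.01 ,  0.015,  0.02 ,  0.025]))
[[ 0.0003 -0.264   0.9645 -0.1901]
 [ 1.      0.0009 -0.      0.0007]
 [-0.0009  0.9645  0.264  -0.0725]
 [ 0.      0.      0.      1.    ]]
```

The depth clouds show the shut fingertips at z ≈ 0.173 while the reported TCP is at 0.149. The fingers therefore end about 24 mm short of the reported TCP and have closed above the bar. I'll open and go lower.

```bash
python3 -m creep '0 0 0 0 0 0;0 0 0 0 0 0;0 0 0 0 0 0;0 0 0 0 0 0;0 0 0 0 0 0;6 0 0 0 0 0;6 0 0 0 0 0;6 0 0 0 0 0' 40 60
python3 -m creep '2 2 0 0 0 0;2 0 0 0 0 0;0 0 0 0 0 0;0 0 0 0 0 0;0 0 0 0 0 0;0 0 0 0 0 0;0 0 0 0 0 0;0 0 0 0 0 0' 5 60
```

```text
t: 8.65
ee_pos: [0.6101, -0.0703, 0.1298]
orientation: [-0.669, 0.23, 0.669, 0.23]
force: [-0.3, 0.2, 0.3]
grip_width: 0.459
t: 9.65
ee_pos: [0.6091, -0.0719, 0.1265]
orientation: [0.669, -0.23, -0.669, -0.23]
force: [0.1, 1.4, -1.8]
grip_width: 0.199
```

Gripped: the opening reads 17.3 mm against the 18 mm bar. Now a light press and the first part of the turn.

```bash
python3 -m creep '2 0 0 0 0 0;2 0 0 0 0 0;2 0 0 0 0 0;1 0 0 0 0 0;0 0 0 5 0 0;0 0 0 5 0 0;0 0 0 5 0 0;0 0 0 5 0 0' 5 60
python3 - <<'E'
from h import *
s=arm.observe();M=R.from_quat(s['orientation']).as_matrix(); print(s['ee_pos'],s['force'],s['moment'],np.degrees(np.arctan2(M[1,1],M[0,1]))%360,s['grip_width']*87)
E
```

```text
t: 10.65
ee_pos: [0.6087, -0.0723, 0.1226]
orientation: [0.619, -0.343, -0.618, -0.342]
force: [-5.2, 1.7, 10.7]
grip_width: 0.202
[ 0.60873426 -0.07231508  0.12256692] [-5.20358421  1.70778969 10.73424267] [0.68324945 1.33660856 0.18360952] 212.02877077139678 17.60135591206796
```

```bash
python3 -m creep '2 1 1.2 0 0 0;2 0 0 3 0 0;2 0 0 3 0 0;2 0 0 3 0 0;2 0 0 0 0 0;0 0 0 0 0 0;0 0 0 0 0 0;0 0 0 0 0 0'
python3 - <<'E'
from h import *
s=arm.observe();M=R.from_quat(s['orientation']).as_matrix(); print(s['ee_pos'],s['force'],s['moment'],np.degrees(np.arctan2(M[1,1],M[0,1]))%360,s['grip_width']*87)
E
```

```text
t: 11.65
ee_pos: [0.612, -0.0733, 0.1219]
orientation: [0.596, -0.387, -0.586, -0.389]
force: [-9.2, 2.8, 38.8]
grip_width: 0.2
[ 0.61196385 -0.07331024  0.12193386] [-9.23553413  2.83885524 38.84834879] [0.5824499  3.0672128  0.67070304] 203.511150105568 17.377808017748226
```

```bash
python3 -m creep '-5 0 0 0 0 0;0 0 0 1.5 0 0;0 0 0 1.5 0 0;0 0 0 0 0 0;0 0 0 0 0 0;0 0 0 0 0 0;0 0 0 0 0 0;0 0 0 0 0 0'
python3 - <<'E'
from h import *
a,d,s=snap('wrist'); M=R.from_quat(s['orientation']).as_matrix(); print(s['ee_pos'],s['force'],s['moment'],np.degrees(np.arctan2(M[1,1],M[0,1]))%360,s['grip_width']*87)
t,dt,_=snap('side')
cv2.imwrite('pics/c3.png',cv2.resize(np.hstack([a,cv2.resize(t[150:270,250:410],(640,480),interpolation=cv2.INTER_CUBIC)]),(800,300))[:,:,::-1])
E
```

```text
t: 12.65
ee_pos: [0.6112, -0.0731, 0.1196]
orientation: [0.583, -0.403, -0.577, -0.405]
force: [1.0, -2.6, 11.3]
grip_width: 0.204
[ 0.61120422 -0.07305295  0.11957157] [ 1.0266458  -2.5553012  11.34662917] [-0.65794853 -0.24713928  0.12290835] 200.22798223385564 17.743817173747686
```

View pics/c3.png

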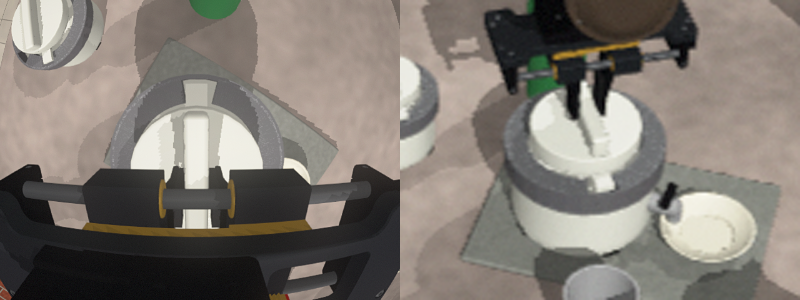

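Both views show the ear in the slot (wrist (200,92)), and the force fell as the cap dropped. Pressing right down.

```bash
python3 -m creep '3 0 0 0 0 0;3 0 0 0 0 0;3 0 0 0 0 0;3 0 0 0 0 0;3 0 0 0 0 0;0 0 0 0 0 0;0 0 0 0 0 0;0 0 0 0 0 0'
python3 - <<'E'
from h import *
s=arm.observe();M=R.from_quat(s['orientation']).as_matrix(); print(s['ee_pos'],s['force'],s['moment'],np.degrees(np.arctan2(M[1,1],M[0,1]))%360,s['grip_width']*87)
E
```

```text
t: 13.75
ee_pos: [0.6113, -0.0731, 0.1061]
orientation: [0.584, -0.403, -0.577, -0.405]
force: [-0.9, -0.3, 17.4]
grip_width: 0.198
[ 0.61132993 -0.07312798  0.1060522 ] [-0.87888168 -0.26559929 17.37393194] [-0.32176476  0.51625759  0.08004484] 200.25688809083695 17.203529999633627
```

```bash
python3 -m creep '2 0 0 0 0 0;2 0 0 0 0 0;0 0 0 6 0 0;0 0 0 6 0 0;0 0 0 6 0 0;0 0 0 6 0 0;0 0 0 6 0 0;0 0 0 6 0 0'
python3 - <<'E'
from h import *
s=arm.observe();M=R.from_quat(s['orientation']).as_matrix(); print(s['ee_pos'],s['force'],s['moment'],np.degrees(np.arctan2(M[1,1],M[0,1]))%360,s['grip_width']*87,s['q'])
E
```

```text
t: 14.75
ee_pos: [0.61, -0.0732, 0.105]
orientation: [-0.429, 0.563, 0.423, 0.566]
force: [-8.1, 2.0, 32.6]
grip_width: 0.201
[ 0.60995146 -0.07321224  0.10500447] [-8.13764071  1.99221666 32.57804727] [0.56079966 2.9690231  0.09781412] 164.1197987595511 17.48469109981859 [ 0.14676577  0.43746607 -0.15269315  0.00662767 -0.9736678  -0.42764417]
```

```bash
python3 -m creep '0 1 0 6 0 0;0 0 0 6 0 0;0 0 0 6 0 0;0 0 0 6 0 0;0 0 0 6 0 0;0 0 0 6 0 0;0 0 0 6 0 0;0 0 0 0 0 0'
python3 - <<'E'
from h import *
s=arm.observe();M=R.from_quat(s['orientation']).as_matrix(); print(s['ee_pos'],s['force'],s['moment'],np.degrees(np.arctan2(M[1,1],M[0,1]))%360,s['grip_width']*87,s['q'])
E
```

```text
t: 15.75
ee_pos: [0.6086, -0.0719, 0.105]
orientation: [-0.198, 0.677, 0.195, 0.681]
force: [-10.3, 4.5, 32.4]
grip_width: 0.196
[ 0.60859062 -0.07193009  0.10497188] [-10.31036426   4.52362561  32.44653837] [1.55703711 3.21920127 0.03839237] 122.24891501679838 17.0870218414721 [ 0.14838075  0.4355084  -0.15536308  0.00476534 -0.97320104 -1.15898089]
```

```bash
python3 -m creep '0 0 0 2 0 0;0 0 0 2 0 0;0 0 0 2 0 0;0 0 0 1 0 0;0 0 0 0 0 0;0 0 0 0 0 0;0 0 0 0 0 0;0 0 0 0 0 0'
python3 - <<'E'
from h import *
s=arm.observe();M=R.from_quat(s['orientation']).as_matrix(); print(s['ee_pos'],s['force'],s['moment'],np.degrees(np.arctan2(M[1,1],M[0,1]))%360,s['grip_width']*87,s['q'])
p,d,s=snap('side'); bar('side',d,s,lo=.137,hi=.158)
for n in ['filter','saucer']: 
    for r in arm.landmark_of(n,'side')[:3]: print(n,r['score'],w('side',r['point']))
E
```

```text
t: 16.75
ee_pos: [0.6085, -0.0717, 0.105]
orientation: [-0.156, 0.688, 0.153, 0.692]
force: [-10.9, 5.3, 33.4]
grip_width: 0.2
[ 0.60845164 -0.07168037  0.1049538 ] [-10.92451862   5.32602364  33.40660138] [1.75695788 3.34882443 0.19656347] 115.3053405503918 17.43555366234125 [ 0.14866593  0.43541218 -0.15543738  0.00440476 -0.97343269 -1.28025248]
side n 145 c [ 0.6333 -0.0555  0.1431] rect ((635.413330078125, -59.56666564941406), (52.735321044921875, 32.063148498535156), 22.202430725097656) az 34.5 facez 0.12087008941557809
filter 0.96 [ 0.60812923 -0.07059595  0.00535742]
saucer 0.66 [ 0.47787235 -0.04251097  0.00521828]
```

```bash
python3 -m creep '0 0 0 1 0 0;0 0 0 1 0 0;0 0 0 1 0 0;0 0 0 1 0 0;0 0 0 0 0 0;0 0 0 0 0 0;0 0 0 0 0 0;0 0 0 0 0 0'
python3 - <<'E'
from h import *
s=arm.observe();M=R.from_quat(s['orientation']).as_matrix(); print(s['ee_pos'],s['force'],s['moment'],np.degrees(np.arctan2(M[1,1],M[0,1]))%360,s['grip_width']*87)
E
```

```text
t: 17.9
ee_pos: [0.6094, -0.0718, 0.105]
orientation: [-0.133, 0.692, 0.13, 0.698]
force: [-7.1, 4.1, 30.9]
grip_width: 0.198
[ 0.60942198 -0.07184848  0.1050167 ] [-7.11896238  4.13457439 30.89271355] [1.44030629 2.70526386 0.62349734] 111.44261267959887 17.2149393823391
```

The moment has risen to 0.62 N m and the turn is 120°, so it's at the stop. Easing up with the turn held, then relaxing the twist and opening.

```bash
python3 -m creep '-2 0 0 0 0 0;-2 0 0 0 0 0;-2 0 0 0 0 0;-2 0 0 0 0 0;-2 0 0 0 0 0;-2 0 0 0 0 0;0 0 0 0 0 0;0 0 0 0 0 0'
python3 - <<'E'
from h import *
s=arm.observe();M=R.from_quat(s['orientation']).as_matrix(); print(s['ee_pos'],s['force'],s['moment'],np.degrees(np.arctan2(M[1,1],M[0,1]))%360,s['grip_width']*87)
E
```

```text
t: 18.9
ee_pos: [0.6092, -0.0719, 0.1124]
orientation: [-0.132, 0.693, 0.129, 0.697]
force: [-0.7, 1.1, 13.5]
grip_width: 0.202
[ 0.60921162 -0.07189868  0.11242255] [-0.72487691  1.10516542 13.52112406] [0.47031133 0.38538144 0.42829486] 111.29543904250008 17.611324546711227
```

Press is about 14 mm, above the 17 mm of the unlocked state, so the ears have entered the notches. Letting go.

```bash
python3 -m creep '-2 0 0 -1 0 0;-1 0 0 -1 0 0;0 0 0 0 0 0;0 0 0 0 0 0;0 0 0 0 0 0;0 0 0 0 0 0;0 0 0 0 0 0;0 0 0 0 0 0'
python3 -m creep '0 0 0 0 0 0;0 0 0 0 0 0;0 0 0 0 0 0;0 0 0 0 0 0;0 0 0 0 0 0;-20 0 0 0 0 0;-30 0 0 0 0 0;-40 0 0 0 0 0' 45
python3 -m creep '-40 0 0 0 0 0;-30 -40 0 0 0 0;0 -40 0 0 0 0;0 -40 0 0 0 0;0 -40 0 0 0 0;0 -40 0 0 0 0;0 0 0 0 0 0;0 0 0 0 0 0'
python3 - <<'E'
from h import *
np.set_printoptions(precision=4,suppress=True)
s=arm.observe();print(s['ee_pos'],s['force'])
for c in ['side','top','wrist']:
    p,d,s=snap(c,c+'9.png'); bar(c,d,s,c0=(.609,-.07),lo=.143,hi=.175)
    for n in ['filter','collar','cap_top','saucer','tray']:
        for r in arm.landmark_of(n,c)[:4]:
            q=w(c,r['point'],s)
            if np.hypot(q[0]-.57,q[1]+.06)<.13: print(c,n,round(r['score'],2),q)
E
```

```text
t: 19.9
ee_pos: [0.6087, -0.0717, 0.1133]
orientation: [-0.143, 0.691, 0.141, 0.695]
force: [2.6, -0.9, 8.1]
grip_width: 0.2
t: 20.9
ee_pos: [0.6059, -0.0712, 0.2004]
orientation: [-0.141, 0.694, 0.142, 0.692]
force: [1.0, -0.3, -0.4]
grip_width: 0.516
t: 21.9
ee_pos: [0.6849, -0.2549, 0.2701]
orientation: [-0.141, 0.693, 0.142, 0.693]
force: [-1.1, -0.0, -0.2]
grip_width: 0.519
[ 0.6849 -0.2549  0.2701] [-1.0602 -0.0398 -0.1637]
side n 287 c [ 0.6114 -0.0652  0.1503] rect ((610.8847045898438, -68.79353332519531), (107.89450073242188, 25.313053131103516), 22.40052604675293) az 23.1 facez 0.1297530154155183
side filter 0.83 [ 0.6116 -0.0688  0.0051]
side collar 0.77 [ 0.6137 -0.0714  0.1136]
side cap_top 0.96 [ 0.6153 -0.0716  0.1308]
side saucer 0.6 [ 0.4796 -0.0454  0.0028]
side tray 0.67 [ 0.5655 -0.0589  0.0023]
top n 268 c [ 0.6207 -0.0639  0.1522] rect ((618.0493774414062, -66.35924530029297), (94.60921478271484, 18.667848587036133), 22.473529815673828) az 20.6 facez 0.12905909349272005
top filter 0.67 [ 0.6106 -0.0688  0.0065]
top collar 0.93 [ 0.6111 -0.0698  0.1131]
top cap_top 0.69 [ 0.6121 -0.0696  0.1318]
top saucer 0.82 [ 0.4764 -0.0449  0.007 ]
top tray 0.6 [ 0.5648 -0.0649  0.0018]
wrist n 1990 c [ 0.6077 -0.0763  0.152 ] rect ((610.0482177734375, -72.79729461669922), (106.08323669433594, 19.27836036682129), 23.19342803955078) az 22.9 facez 0.13030360176956607
wrist filter 0.56 [ 0.6096 -0.0721  0.0096]
wrist cap_top 0.89 [ 0.611  -0.0718  0.1294]
wrist saucer 0.83 [ 0.4773 -0.0453  0.0107]
```

View pics/wrist9.png

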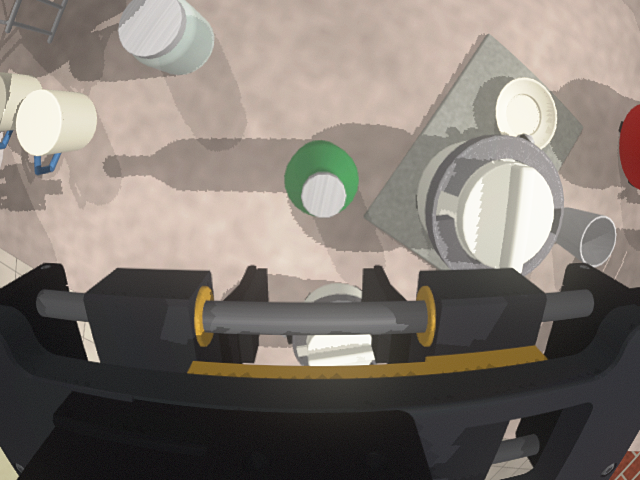

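```bash
python3 -c "
from rig import arm
print(arm.observe()['force'],arm.finish_job())"
```

```text
the job is handed in; nothing more can be done
[0.1298936  0.07012306 0.33647089] None
```

The cap of the large white filter appears locked, and I handed the job in at about 22 s of the 43 s allowed. I gripped the bar, turned the cap until its ears dropped into the slots, and pressed it fully down. I then turned it clockwise to the stop, where the moment rose to 0.62 N m, eased up and let go.

**Last checks**
- **Lock:** the cap face stands at z ≈ 0.130 m, against 0.1425 m at the start. That is about 12.5 mm down, inside the 10–15 mm for locked.
- **Turn:** the bar had turned about 119° in all. That puts cap_turn at about 2.5 rad, judged from the bar's angle and the stop.
- **Filter:** it stands about 3 mm from where it started, and its tap is over the saucer. The saucer moved no more than the measuring error.
- **Clear of everything:** the gripper was raised and clear, with a force reading near zero.

**What disagreed**
- **Fingertips:** the first grasp closed above the bar, because the shut fingers end about 24 mm short of the reported TCP. The depth images showed this, and I grasped again lower.
- **Pressing force:** it reached about 39 N for a moment while the ears were still on the ring.
- **Filter heading:** the 119° is about 4° more than I had worked out to the stop. The filter may have swung by that much, well under the 14° limit. I did not measure its heading separately.

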